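# Find the worn crank gear unit by its free play and take it out

## Robot

A 6-joint arm with a two-finger parallel gripper is mounted at the origin on the work surface. World frame = base frame: x ahead of the robot, y to its left, z up, the work surface at z = 0. Lengths are in mm, angles in rad, forces in N, time in s.
With the tool pointing down it reaches from about 350 to 775 mm from the base axis. Payload 7.3 kg.
Tool frame: the origin (TCP) lies on the centre line of the jaws, within the pads' length; the fingertips stand robot.tip_reach ahead of it and the grasp point (between the pads) is the TCP (robot.tip_reach is the distance from the TCP to the fingertips, in mm); z points along the fingers, y is the line along which they close (so a half turn about z gives the same grasp; the last joint's range is limited). The gripper opens to 92 mm and grips with 3 to 60 N. Pads are 19 mm wide; open, the fingers measure 130 mm over their backs; the gripper's body (75 mm by 190 mm) begins 47 mm behind the grasp point.
Start: joints at [1.192, 0.342, 1.524, -0, 1.275, -0.146], TCP at [121.102, 510.859, 245.741] pointing down, gripper open.
Joint ranges: [-2.53, 2.53], [-0.77, 2.02], [0.04, 2.7], [-1, 4.14], [0.28, 2.66], [-3.11, 3.11]. Speed limits (rad/s): [2.57, 2.57, 3.14, 3.14, 3.14, 3.14].

## Interface

Orientations are given as a unit quaternion [w, x, y, z].
In Python, from rig import robot, optics, job_done gives the robot as it stands. The module is installed in compiled form; this text tells all that it offers.
- The arm moves only by the tool drive_tool, never from a script. Its argument "increments" is one flat list of numbers, 4 for each row, row after row: the shift along the tool's x, y, z in mm, then the turn about the tool's z in degrees. In form: [tx, ty, tz, turn, tx, ty, tz, turn, ...]. A call has 1 to 20 rows; each row is the pose to reach, as a shift and turn from the pose commanded when the call began, along the tool's axes at that moment; what a row does not reach only later rows make up. A row lasts 1/10 s, in which the tool goes at most 50 mm and 8.59 degrees, less where a joint would pass 70% of its speed; a pose out of reach is approached as far as the arm can. A call with a gripper value outside its range is refused whole. "hand" is the opening, from -1 (shut) to 1 (fully open), set as the call begins (left out, the last holds). The fingers move at their own pace and stop on an object; "squeeze" is the grip in N (left out, the last holds). Time passes only in rows, so rows that repeat a pose let the fingers close. It gives the time, the measured TCP pose, the force, the opening and the grip force at its end, in the units of the state.
- robot.get_state(): the state, without advancing time (a new reading comes with each control period).
- optics.read_camera(name): name is "side" or "top" or "wrist"; returns the picture (420x560x3 uint8, red, green, blue); there is no depth.
- optics.calibration(name): a dict with "fx", "fy", "cx", "cy" (pixels), "R" (3x3) and "t" (3): a world point X has camera coordinates R X + t; the wrist camera has in their place "tool_from_camera" (4x4, takes a point from camera to tool coordinates, whose origin is the TCP and whose axes are the flange's). Camera axes: x right, y down, z forward; pixel columns grow to the right and rows downward; lengths in mm; the calibration is good to about 2 mm. The wrist camera is an equidistant fisheye: a pixel r from the principal point sees the ray r / f radians off the axis. A picture is of the moment at which its call begins: read the wrist's pose just before it. calibration takes no time and is no camera call.
- job_done(): hands the job in; it is judged then, once.
The state is a dict: "clock": time; "q": joint angles; "joint_vel": joint speeds; "joint_efforts": joint torques, N m; "eef_pos": TCP position; "orientation": TCP orientation; "force": force on the tool from outside, world axes, zero at the start; "wrist_torque": the same for the moment, N m; "gripper_width": finger opening in mm; "finger_force": force on a finger pad.
Only numpy, scipy, OpenCV 4.12 (cv2) and the standard library are available. Lean on these libraries where they do the work, as an engineer would, in place of code of your own. Each camera call takes 0.05 s, during which the arm holds its last target. There are 200 camera calls.

## Task

Check the three crank gear units in the stand from left to right: turn each crank clockwise until the gear resists, then back anticlockwise until it resists, to feel its free play, and leave it there. Then lift the hold-down bar right up, slide the unit with the most free play out from under it toward you along its guides, and set it down on its base in the grey tray without dropping it. Leave the bar up, the other two units in their places, and do not disturb the glue pot, tape roll and seam roller.

Things in the scene. Friction and masses are not known exactly. Their poses are not given: they have to be found in the camera images.
- stand: grey steel stand fixed to the table, 352 mm wide. Origin on the table under the middle unit; x to the rear (from the robot), y left, z up. Base plate 10 mm thick, x -65 to 85. Three bays at y = 105, 0, -105 mm, open to the front (-x), each with guide rails 12 mm high, 1.5 mm clear of the unit's flange, and a back wall. A unit in its bay has its origin at x 0, z 10 mm, turned as the stand
- hold_bar (a joint): hold-down bar, rad: 0 down over the units, 0.87 up against its stop. Steel, 36 x 14 mm, 318 mm long (y), lying 1 mm above the units' flat tops in front of their ribs (stand x -4 to 32), on end arms. Stiff hinge, stays where left; 6 to 10 N at the ball lifts it. When up its front edge (stand x 22, z 154 mm) overhangs the units: grip them with the tool leaning about 35 degrees back toward the robot
- bar_hinge (a point): middle of the bar's hinge line, which runs along the stand's y at stand x 85, z 90 mm
- bar_ball (a point): centre of the bar's black ball handle, 30 mm diameter, on a 10 mm rod sloping up and forward from the bar, between the left and middle bays (stand y 52.5 mm). Bar down: stand x -34, z 127 mm, i.e. 119 mm in front of the hinge line and 37 mm above it
- unit_a: one of three alike cast crank gear units, 0.5 to 1 kg; which bay it stands in varies. Origin: under its base, x to the rear, z up. Base flange x -52 to 63, 70 wide, 8 high (mm). Housing 50 wide, flat sides y -25 and 25; flat top z 72 from x -2 to 60, with a rib 15 high at x 36 to 60. Front crank face falls from (x,z) (-2,72) to (-50,32), facing 40 degrees from vertical toward the robot (-x)
- unit_b: like unit_a, same frame. The crank axis is square to the crank face and passes through (-23, 0, 54) mm; the 24 mm hub stands 16 mm off the face. Centre of mass near x 0, z 40 mm. Grip the housing across its sides at x 5 to 25, pads about z 45 to 70; the next housing is 55 mm away
- unit_c: like unit_a, same frame. One of the three units is worn: its free play, end to end, is at least twice that of either other, and the good ones have 11 to 15 degrees. Its output is locked by a square stub of the stand, from which it slides off when pulled to the front. A unit can shift about 1.5 mm in its bay, which adds up to 6 mm at the handle
- knob_a (a point): point on the crank handle of unit_a, 22 mm up its 40 mm length and 35 mm off the crank face. Black round handle, 20 mm diameter, parallel to the crank axis (leaning 40 degrees toward the robot), on a 16 mm wide steel arm, 50 mm from the axis. The arm hangs down the crank face, up to 36 degrees to either side
- knob_b (a point): the same point on the handle of unit_b
- knob_c (a point): the same point on the handle of unit_c
- crank_a (a joint): turn of unit_a's crank within its free play, rad, 0 near the middle; grows clockwise as the robot looks at the crank face (the hanging handle goes to the left, +y). In the free play under 2 N at the handle moves it and it stays where left; at each end the gear resists and yields only above about 20 N
- crank_b (a joint): the same for unit_b
- crank_c (a joint): the same for unit_c
- tray: shallow grey plastic tray fixed to the table to the right of the stand, 210 (x) by 200 (y) mm, 28 mm high, walls and floor 5 mm; room for one unit, turned any way. Origin: centre of its underside. A unit standing in it has its origin at z 5 mm; with its crank a unit reaches from -110 to 63 mm along its own x, and 70 mm across
- glue_pot: bystander: white closed pot, 80 mm diameter, 85 mm high, left of the stand. Origin: centre of its underside
- tape_roll: bystander: roll of cream tape lying flat, 104 mm diameter, 25 mm high, behind the stand on the left
- seam_roller: bystander: hand seam roller, wooden handle and steel wheel, 265 mm long, lying behind the stand on the right

How it is judged:
By the outcome, as a careful person would: the job done as asked, in the order asked, and still so for the second after the job is handed in, with the robot touching nothing.
It also fails if it takes over 72 s, if anything falls off the work surface, if the arm or the gripper's body presses on something with over 40 N, if the wrist force passes 120 N, or if a joint passes its speed limit or range.

## Working session

There is one attempt and no reset: what is moved stays moved. The work goes in short steps, Python scripts to look and compute and a tool call to move; the robot and the scene stay as the last step left them, time stands still between calls to the robot, and variables do not carry over. Pictures are saved under pics/ and viewed, at most 10 in all, crops included, and the job is handed in when it is done.

Besides the shell and the picture viewer there is one more tool, called after "Call:" in YAML: its name, and indented under it one key for each argument. drive_tool: Moves the arm, as the interface text tells. Its arguments: {"type":"object","properties":{"increments":{"type":"array","items":{"type":"number"}},"hand":{"type":"number"},"squeeze":{"type":"number"}},"required":["increments"]}

```bash
mkdir -p pics
python3 - <<'E'
from rig import robot, optics
import cv2,json,numpy as np
s=robot.get_state();print(s, robot.tip_reach)
for n in("side","top","wrist"):
    im=optics.read_camera(n);cv2.imwrite(f"pics/{n}0.png",im[:,:,::-1]);c=optics.calibration(n)
    print(n,{k:np.round(v,4).tolist() for k,v in c.items()})
E
```

```text
{'clock': 0.0, 'q': array([ 1.19198941e+00,  3.42763427e-01,  1.52501960e+00, -2.28738792e-05,
        1.27543026e+00, -1.46001624e-01]), 'joint_vel': array([0.00064852, 0.00159166, 0.00175243, 0.00201347, 0.00165803,
       0.00101245]), 'joint_efforts': array([ 2.37652013e-03, -4.31236947e+01, -2.44220996e+01,  7.18819303e-02,
        5.60354919e-02, -1.42009303e-04]), 'eef_pos': array([120.96189338, 510.4751093 , 245.02293136]), 'orientation': array([-1.99634100e-04,  1.16136602e-01,  9.93232920e-01, -7.85415750e-04]), 'force': array([-0.22676581,  0.28782796,  0.71943574]), 'wrist_torque': array([-0.01189961, -0.00845691, -0.01377543]), 'finger_force': 0.0, 'gripper_width': 91.75259802649609} 19.0
side {'fx': 380.324, 'fy': 380.324, 'cx': 284.8029, 'cy': 213.3629, 'R': [[-0.8676, -0.4973, 0.0024], [-0.342, 0.5932, -0.7288], [0.361, -0.6331, -0.6847]], 't': [522.0375, 284.8193, 766.8376]}
top {'fx': 392.0799, 'fy': 392.0799, 'cx': 281.391, 'cy': 212.4198, 'R': [[-0.0207, -0.9996, 0.0167], [-0.9852, 0.0176, -0.1708], [0.1704, -0.0199, -0.9852]], 't': [-6.5753, 599.077, 925.9006]}
wrist {'fx': 325.1923, 'fy': 325.1923, 'cx': 274.3418, 'cy': 209.1825, 'tool_from_camera': [[-0.0002, -0.9685, -0.249, 67.2506], [1.0, 0.0, -0.001, 0.0643], [0.001, -0.249, 0.9685, -139.2147], [0.0, 0.0, 0.0, 1.0]]}
```

View pics/top0.png

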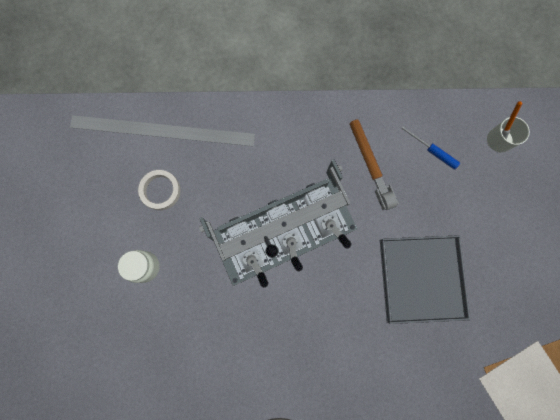

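View pics/side0.png

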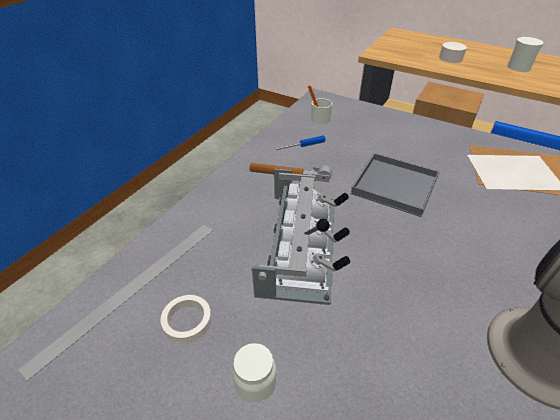

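The stand is in the top picture around (285,230), turned about 17°, with the tray at (424,279), the pot at (135,266) and the handles at about (263,280), (297,264) and (345,241). I'll enlarge it to fit the poses.

Run:
```python
import cv2
a=cv2.imread('pics/top0.png')[155:295,190:370];cv2.imwrite('pics/topc.png',cv2.resize(a,None,fx=4.2,fy=4.2,interpolation=cv2.INTER_CUBIC))
b=cv2.imread('pics/side0.png')[160:310,240:360];cv2.imwrite('pics/sidec.png',cv2.resize(b,None,fx=4,fy=4,interpolation=cv2.INTER_CUBIC))
```

```text
(no output)
```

View pics/topc.png

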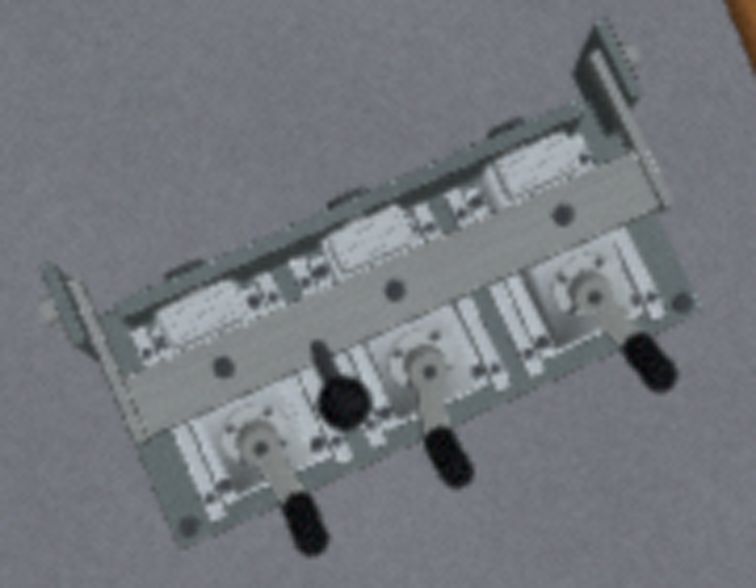

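View pics/sidec.png

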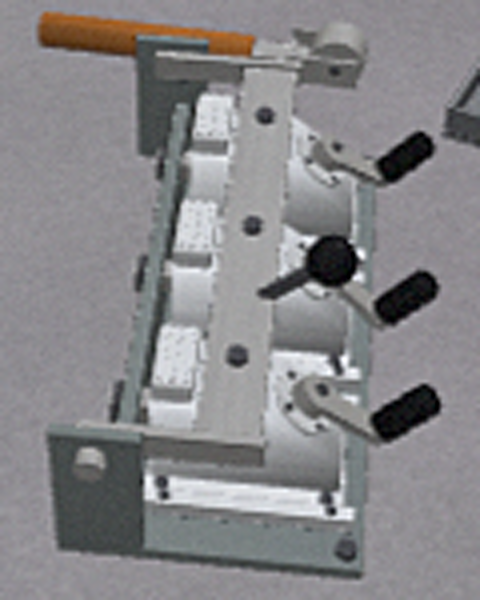

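The top crop shows the bar front corners at (143,442) and (668,207), hubs at (260,446), (428,371), (594,297) and the ball at (345,402). The side crop shows the ball at (331,261) and handles at (406,413), (407,298), (406,156). Next I fit the poses.

```bash
cat > h.py <<'E'
import numpy as np
from scipy.optimize import least_squares
from scipy.spatial.transform import Rotation as Ro
from rig import optics,robot
C={n:optics.calibration(n) for n in("side","top")}
def proj(n,X):
    c=C[n];p=np.asarray(c["R"])@X+np.ravel(c["t"]);return np.array([c["fx"]*p[0]/p[2]+c["cx"],c["fy"]*p[1]/p[2]+c["cy"]])
def S2W(p,X):
    c,s=np.cos(p[2]),np.sin(p[2]);return np.array([p[0]+c*X[0]-s*X[1],p[1]+s*X[0]+c*X[1],X[2]])
S40,C40=np.sin(np.radians(40)),np.cos(np.radians(40))
N=np.array([-S40,0,C40]);D=np.array([-C40,0,-S40]);Y=np.array([0,1.,0])
BAY=[105,0,-105]
def hand(b,th,off): return np.array([-23,BAY[b],64])+50*(np.cos(th)*D+np.sin(th)*Y)+off*N
E
python3 - <<'E'
from h import *
t=lambda u,v:("top",190+u/4.2,155+v/4.2); s=lambda u,v:("side",240+u/4,160+v/4)
F=[((-34,52.5,127),t(345,402)),((-34,52.5,127),s(331,261)),
((-4,159,97),t(143,442)),((-4,-159,97),t(668,207)),((-65,176,10),t(183,548)),((-65,-176,10),t(697,303)),((-65,176,10),s(362,576)),
((-33.3,105,76.3),t(260,446)),((-33.3,0,76.3),t(428,371)),((-33.3,-105,76.3),t(594,297))]
H=[(t(306,524),s(406,413)),(t(449,458),s(407,298)),(t(650,362),s(406,156))]
def res(p):
    r=[proj(o[0],S2W(p,X))-o[1:] for X,o in F]
    for b in range(3):
        r+=[proj(o[0],S2W(p,hand(b,p[3+b],33)))-o[1:] for o in H[b]]
    return np.ravel(r)
f=least_squares(res,[590,0,0.4,0,0,0],loss='soft_l1',x_scale=[100,100,1,1,1,1]);p=f.x
print(np.round(p,3),np.degrees(p[2:]).round(1));print(res(p).reshape(-1,2).round(1).tolist())
np.save('p.npy',p)
T=[(380,237),(460,235),(468,321),(387,323)];K=[(105,100,28),(105,-100,28),(-105,-100,28),(-105,100,28)]
g=least_squares(lambda q:np.ravel([proj("top",S2W(q,k))-o for k,o in zip(K,T)]),[500,-350,0.05],x_scale=[100,100,1])
print('tray',g.x.round(3),g.fun.round(1));np.save('tray.npy',g.x)
print('ball',S2W(p,(-34,52.5,127)).round())
for b in range(3):print('knob',S2W(p,hand(b,p[3+b],35)).round())
def px2w(u,v,z):
    return least_squares(lambda X:proj("top",[X[0],X[1],z])-(u,v),[500,0]).x.round()
print('pot',px2w(132,266,85),'roller end',px2w(388,200,30),px2w(355,122,15))
E
```

```text
[ 5.49804e+02 -2.80010e+01  4.04000e-01 -1.10000e-01  1.77000e-01
 -3.37000e-01] [ 23.2  -6.3  10.1 -19.3]
[[-0.3, 0.2], [0.7, -0.3], [0.7, -1.2], [-1.5, -0.3], [-1.2, 0.4], [1.6, 1.7], [0.8, -1.4], [-0.3, 0.2], [-0.1, -0.1], [-0.2, -0.3], [-0.5, -0.3], [0.1, -0.3], [-0.4, -0.4], [0.1, -0.4], [-0.2, -0.2], [0.1, -0.1]]
tray [ 4.29818e+02 -3.70639e+02  5.00000e-03] [ 1.1  0.3 -0.9  0.5 -0.1 -0.5 -0.  -0.2]
ball [498.   7. 127.]
knob [434.  31.  59.]
knob [470. -53.  59.]
knob [ 523. -172.   60.]
pot [472. 334.] roller end [ 630. -294.] [ 850. -223.]
```

```bash
cat >> h.py <<'E'
p=np.load('p.npy')
def goal(X,frame=None,yaw=None):
    """X in stand frame (or world if frame='w') -> tool shift and turn from the measured pose"""
    s=robot.get_state();w,x,y,z=s["orientation"];R=Ro.from_quat([x,y,z,w]).as_matrix()
    W=np.array(X,float) if frame=='w' else S2W(p,X)
    cur=np.arctan2(R[1,0],R[0,0]);yaw=p[2]+np.pi if yaw is None else yaw
    d=(yaw-cur+np.pi)%(2*np.pi)-np.pi
    print('to',W.round(1),'shift',(R.T@(W-s["eef_pos"])).round(1),'turn',round(-np.degrees(d),1))
def where():
    s=robot.get_state();d=s["eef_pos"]-[p[0],p[1],0];f=s["force"];c,sn=np.cos(p[2]),np.sin(p[2])
    r=lambda v:np.round([c*v[0]+sn*v[1],-sn*v[0]+c*v[1],v[2]],1)
    print('t',round(s["clock"],2),'stand',r(d),'F',r(f),'w',round(s["gripper_width"],1),'ff',round(s["finger_force"],1))
E
python3 -c "
from h import *
for b,x in((0,-90),(1,-90),(2,-86)): print(b,hand(b,p[3+b],35).round(1))
goal((-90,99.5,245));where()"
```

```text
0 [-83.6  99.5  58.9]
1 [-83.2   8.8  59.2]
2 [ -81.7 -121.5   60.5]
to [427.9  28.1 245. ] shift [-410.  -398.7    0.6] turn -36.5
t 0.15 stand [-182.4  663.8  245.2] F [ 0.3  1.2 -0.1] w 91.7 ff 0.0
```

Call:
drive_tool:
  increments: [-30,-29,0,-5,-70,-68,0,-12,-105,-102,0,-19,-140,-136,0,-26,-175,-170,0,-33,-210,-204,0,-36.5,-245,-238,0,-36.5,-280,-272,0,-36.5,-315,-306,0,-36.5,-350,-340,0,-36.5,-380,-370,0,-36.5,-400,-389,0,-36.5,-410,-398.7,0,-36.5,-410,-398.7,0,-36.5,-410,-398.7,0,-36.5]
  hand: -0.1

```text
clock: 1.65
eef_pos: [427.3, 29.2, 245.5]
orientation: [-0.0, -0.201, 0.98, 0.0]
force: [0.1, -0.1, 0.2]
gripper_width: 41.2
finger_force: 0.0
```

Run:
```python
from h import *
import cv2
where();goal((-90,99.5,62))
im=optics.read_camera("wrist");cv2.imwrite("pics/w1.png",im[:,:,::-1])
```

```text
t 1.65 stand [-90.1 100.7 245.5] F [ 0.1 -0.1  0.2] w 41.2 ff 0.0
to [427.9  28.1  62. ] shift [ -0.2  -1.4 183.5] turn 0.0
```

View pics/w1.png

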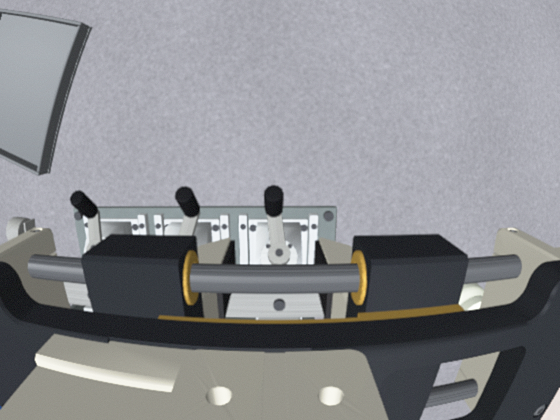

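The wrist view shows the left handle at (274,198), centred between the fingers, and the body's wide side along the stand's y. Next I descend around it.

Call:
drive_tool:
  increments: [0,-0.5,40,0,0,-0.5,80,0,0,-0.5,115,0,0,-0.5,140,0,0,-0.5,160,0,0,-0.5,175,0,0,-0.5,183,0,0,-0.5,183,0]

```text
clock: 2.5
eef_pos: [427.5, 28.9, 62.3]
orientation: [-0.001, -0.202, 0.979, 0.0]
force: [-0.8, -0.6, 0.2]
gripper_width: 41.3
finger_force: 0.0
```

Call:
drive_tool:
  increments: [0,0,0,0,0,0,0,0,0,0,0,0,0,0,0,0,0,0,0,0]
  hand: -0.52
  squeeze: 4

```text
clock: 3.0
eef_pos: [428.4, 27.8, 63.0]
orientation: [0.0, -0.201, 0.98, -0.0]
force: [-0.1, 0.5, -1.3]
gripper_width: 21.5
finger_force: 0.0
```

```bash
python3 -c "
from h import *
where();print(robot.get_state()['wrist_torque'])"
```

```text
t 3.0 stand [-89.7  99.1  63. ] F [ 0.1  0.5 -1.3] w 21.5 ff 0.0
[0.02768608 0.04499133 0.00304276]
```

Call:
drive_tool:
  increments: [0,1.5,0,0,0,3,0,0,0,4,0,0,0,4,0,0]

```text
clock: 3.4
eef_pos: [426.6, 31.7, 62.7]
orientation: [-0.0, -0.201, 0.98, 0.0]
force: [-0.0, -0.7, -0.4]
gripper_width: 21.9
finger_force: 0.1
```

Call:
drive_tool:
  increments: [0,1,0,0,0,2,0,0,0,2,0,0]

```text
clock: 3.7
eef_pos: [425.9, 33.5, 62.7]
orientation: [0.0, -0.201, 0.98, 0.0]
force: [-0.6, -0.5, -0.3]
gripper_width: 22.1
finger_force: 0.2
```

Call:
drive_tool:
  increments: [0,1,0,0,0,2,0,0,0,2,0,0]

```text
clock: 4.0
eef_pos: [425.1, 35.3, 62.7]
orientation: [0.0, -0.201, 0.98, 0.0]
force: [-0.6, -1.2, -0.9]
gripper_width: 22.3
finger_force: 0.4
```

Call:
drive_tool:
  increments: [0,1,0,0,0,1.5,0,0,0,1.5,0,0]

```text
clock: 4.3
eef_pos: [424.5, 36.7, 62.7]
orientation: [0.0, -0.201, 0.98, 0.0]
force: [1.0, -0.8, -0.2]
gripper_width: 22.4
finger_force: 0.6
```

Call:
drive_tool:
  increments: [0,1,0,0,0,1.5,0,0,0,1.5,0,0]

```text
clock: 4.6
eef_pos: [424.1, 37.6, 62.8]
orientation: [0.0, -0.201, 0.98, -0.0]
force: [-0.6, -5.4, 0.1]
gripper_width: 22.2
finger_force: 2.5
```

Call:
drive_tool:
  increments: [0,1,0,0,0,1.5,0,0,0,1.5,0,0]

```text
clock: 4.9
eef_pos: [423.8, 38.6, 63.0]
orientation: [0.0, -0.201, 0.98, -0.001]
force: [-0.1, -8.9, 1.6]
gripper_width: 22.0
finger_force: 3.8
```

```bash
python3 -c "
from h import *
where();print(robot.get_state()['wrist_torque'])"
```

```text
t 4.9 stand [-89.7 110.8  63. ] F [-3.6 -8.2  1.6] w 22.0 ff 3.8
[-1.27419197  0.12637777 -0.06255458]
```

Call:
drive_tool:
  increments: [0,1,0,0,0,1.5,0,0,0,1.5,0,0]

```text
clock: 5.2
eef_pos: [423.2, 39.9, 63.0]
orientation: [0.0, -0.201, 0.98, -0.001]
force: [-0.9, -9.3, 2.3]
gripper_width: 24.4
finger_force: 4.1
```

```bash
python3 -c "
from h import *
where()"
```

```text
t 5.2 stand [-89.7 112.2  63. ] F [-4.5 -8.2  2.3] w 24.4 ff 4.1
```

Call:
drive_tool:
  increments: [0,0,0,0,0,0,0,0,0,0,0,0]
  squeeze: 7

```text
clock: 5.5
eef_pos: [423.5, 39.3, 63.1]
orientation: [0.001, -0.201, 0.98, -0.001]
force: [-0.3, -12.8, 1.7]
gripper_width: 22.0
finger_force: 6.2
```

```bash
python3 -c "
from h import *
where()"
```

```text
t 5.5 stand [-89.7 111.5  63.1] F [ -5.3 -11.6   1.7] w 22.0 ff 6.2
```

Call:
drive_tool:
  increments: [0,-3,0,0,0,-6,0,0,0,-9,0,0,0,-10.5,0,0,0,-11,0,0]
  squeeze: 5

```text
clock: 6.0
eef_pos: [426.9, 30.7, 62.6]
orientation: [-0.0, -0.201, 0.98, 0.0]
force: [-0.5, 1.0, 1.1]
gripper_width: 22.2
finger_force: 0.4
```

Call:
drive_tool:
  increments: [0,-1,0,0,0,-2,0,0,0,-2,0,0]

```text
clock: 6.3
eef_pos: [427.9, 28.8, 62.7]
orientation: [0.0, -0.201, 0.98, 0.0]
force: [0.3, 0.5, 0.3]
gripper_width: 21.8
finger_force: 0.3
```

Call:
drive_tool:
  increments: [0,-1,0,0,0,-2,0,0,0,-2,0,0]

```text
clock: 6.6
eef_pos: [428.8, 26.9, 62.7]
orientation: [0.0, -0.201, 0.98, 0.0]
force: [-0.7, -0.2, -0.3]
gripper_width: 21.6
finger_force: 0.3
```

```bash
python3 -c "
from h import *
where()"
```

```text
t 6.6 stand [-89.7  98.   62.7] F [-0.7  0.1 -0.3] w 21.6 ff 0.3
```

Call:
drive_tool:
  increments: [0,-1,0,0,0,-2,0,0,0,-2,0,0]

```text
clock: 6.9
eef_pos: [429.4, 25.1, 62.7]
orientation: [-0.0, -0.201, 0.98, 0.0]
force: [-0.6, 1.5, -0.6]
gripper_width: 22.2
finger_force: 0.5
```

Call:
drive_tool:
  increments: [0,-1,0,0,0,-2,0,0,0,-2,0,0]

```text
clock: 7.2
eef_pos: [430.2, 23.2, 62.7]
orientation: [-0.0, -0.201, 0.98, 0.0]
force: [-1.0, 0.7, -0.2]
gripper_width: 22.1
finger_force: 0.6
```

Call:
drive_tool:
  increments: [0,-1,0,0,0,-1.5,0,0,0,-1.5,0,0]

```text
clock: 7.5
eef_pos: [430.8, 21.8, 62.7]
orientation: [0.0, -0.201, 0.98, 0.0]
force: [-1.3, 1.1, 0.0]
gripper_width: 21.8
finger_force: 0.6
```

```bash
python3 -c "
from h import *
where()"
```

```text
t 7.5 stand [-89.8  92.6  62.7] F [-0.7  1.5  0. ] w 21.8 ff 0.6
```

Call:
drive_tool:
  increments: [0,-1,0,0,0,-2,0,0,0,-2,0,0]

```text
clock: 7.8
eef_pos: [431.2, 20.5, 62.6]
orientation: [-0.0, -0.201, 0.98, 0.001]
force: [-1.5, 5.9, -0.2]
gripper_width: 22.2
finger_force: 2.7
```

Call:
drive_tool:
  increments: [0,-1,0,0,0,-1.5,0,0,0,-1.5,0,0]

```text
clock: 8.1
eef_pos: [431.6, 19.4, 62.7]
orientation: [-0.001, -0.201, 0.98, 0.001]
force: [-2.3, 6.0, 2.4]
gripper_width: 22.3
finger_force: 3.7
```

Call:
drive_tool:
  increments: [0,-1,0,0,0,-1.5,0,0,0,-1.5,0,0]

```text
clock: 8.4
eef_pos: [432.0, 18.4, 62.7]
orientation: [-0.001, -0.201, 0.98, 0.001]
force: [-2.9, 9.7, 1.9]
gripper_width: 23.6
finger_force: 4.9
```

```bash
python3 -c "
from h import *
where()"
```

```text
t 8.4 stand [-90.1  89.   62.7] F [ 1.2 10.1  1.9] w 23.6 ff 4.9
```

Call:
drive_tool:
  increments: [0,0,0,0,0,0,0,0]
  squeeze: 7

```text
clock: 8.6
eef_pos: [431.8, 18.7, 62.7]
orientation: [-0.001, -0.2, 0.98, 0.001]
force: [-2.9, 11.3, 3.8]
gripper_width: 21.9
finger_force: 5.8
```

```bash
python3 -c "
from h import *
where()"
```

```text
t 8.6 stand [-90.1  89.3  62.7] F [ 1.8 11.5  3.8] w 21.9 ff 5.8
```

Call:
drive_tool:
  increments: [0,0,0,0,0,0,0,0,0,0,0,0,0,0,0,0,0,0,-25,0,0,0,-55,0,0,0,-55,0]
  hand: -0.1

```text
clock: 9.3
eef_pos: [435.1, 16.8, 120.7]
orientation: [0.003, -0.201, 0.98, -0.001]
force: [0.1, 0.3, -0.1]
gripper_width: 41.1
finger_force: 0.0
```

```bash
python3 -c "
from h import *
where();goal((-90,8.8,62))"
```

```text
t 9.3 stand [-87.8  86.3 120.7] F [ 0.2  0.2 -0.1] w 41.1 ff 0.0
to [463.6 -55.3  62. ] shift [  2.5 -77.3  58.9] turn -0.0
```

Call:
drive_tool:
  increments: [1.5,-35,0,0,1.5,-65,0,0,1.5,-77,0,0,1.5,-77,0,0,1.5,-77,25,0,1.5,-77,45,0,1.5,-77,54,0,1.5,-77,54,0,1.5,-77,54,0]

```text
clock: 10.2
eef_pos: [461.8, -53.7, 64.1]
orientation: [0.0, -0.201, 0.98, 0.0]
force: [-0.2, -0.1, -0.1]
gripper_width: 41.5
finger_force: 0.0
```

```bash
python3 -c "
from h import *
where()"
```

```text
t 10.2 stand [-91.   11.   64.1] F [-0.2  0.  -0.1] w 41.5 ff 0.0
```

Call:
drive_tool:
  increments: [0,0,0,0,0,0,0,0,0,0,0,0,0,0,0,0]
  hand: -0.52

```text
clock: 10.6
eef_pos: [461.9, -54.2, 64.0]
orientation: [0.0, -0.201, 0.98, -0.0]
force: [0.4, -1.7, 0.2]
gripper_width: 22.4
finger_force: 0.4
```

Call:
drive_tool:
  increments: [0,1.5,0,0,0,3,0,0,0,4,0,0,0,4,0,0]

```text
clock: 11.0
eef_pos: [460.1, -50.3, 63.7]
orientation: [0.0, -0.201, 0.98, 0.0]
force: [0.7, 0.1, 0.4]
gripper_width: 22.1
finger_force: 0.3
```

```bash
python3 -c "
from h import *
where()"
```

```text
t 11.0 stand [-91.2  14.8  63.7] F [ 0.7 -0.2  0.4] w 22.1 ff 0.3
```

Call:
drive_tool:
  increments: [0,1,0,0,0,2,0,0,0,2,0,0]

```text
clock: 11.3
eef_pos: [459.3, -48.5, 63.7]
orientation: [0.0, -0.201, 0.98, 0.0]
force: [-0.2, -0.3, 1.4]
gripper_width: 22.0
finger_force: 0.3
```

Call:
drive_tool:
  increments: [0,1,0,0,0,2,0,0,0,2,0,0]

```text
clock: 11.6
eef_pos: [458.5, -46.6, 63.7]
orientation: [-0.0, -0.201, 0.98, 0.0]
force: [1.0, 0.0, 0.3]
gripper_width: 21.9
finger_force: 0.4
```

Call:
drive_tool:
  increments: [0,1,0,0,0,2,0,0,0,2,0,0]

```text
clock: 11.9
eef_pos: [457.7, -44.8, 63.7]
orientation: [0.0, -0.201, 0.98, 0.0]
force: [1.0, -0.4, 0.5]
gripper_width: 21.8
finger_force: 0.4
```

```bash
python3 -c "
from h import *
where()"
```

```text
t 11.9 stand [-91.3  20.8  63.7] F [ 0.8 -0.8  0.5] w 21.8 ff 0.4
```

Call:
drive_tool:
  increments: [0,1,0,0,0,2,0,0,0,2,0,0]

```text
clock: 12.2
eef_pos: [457.0, -43.0, 63.7]
orientation: [0.0, -0.201, 0.98, -0.0]
force: [1.7, 0.2, 0.6]
gripper_width: 22.4
finger_force: 0.7
```

Call:
drive_tool:
  increments: [0,1,0,0,0,2,0,0,0,2,0,0]

```text
clock: 12.5
eef_pos: [456.3, -41.2, 63.8]
orientation: [0.0, -0.201, 0.98, -0.0]
force: [2.3, -1.6, 0.5]
gripper_width: 21.6
finger_force: 0.9
```

```bash
python3 -c "
from h import *
where()"
```

```text
t 12.5 stand [-91.2  24.7  63.8] F [ 1.5 -2.4  0.5] w 21.6 ff 0.9
```

Call:
drive_tool:
  increments: [-1,1,0,0,-1,2,0,0,-1,2,0,0]

```text
clock: 12.8
eef_pos: [456.0, -39.5, 63.7]
orientation: [-0.0, -0.201, 0.98, -0.0]
force: [-0.2, -7.0, 1.9]
gripper_width: 22.0
finger_force: 2.9
```

Call:
drive_tool:
  increments: [0,1,0,0,0,1.5,0,0,0,1.5,0,0]

```text
clock: 13.1
eef_pos: [455.8, -38.7, 63.9]
orientation: [-0.0, -0.201, 0.98, -0.001]
force: [-0.9, -8.5, 2.1]
gripper_width: 22.2
finger_force: 4.1
```

```bash
python3 -c "
from h import *
where()"
```

```text
t 13.1 stand [-90.6  27.2  63.9] F [-4.2 -7.4  2.1] w 22.2 ff 4.1
```

Call:
drive_tool:
  increments: [0,1,0,0,0,1.5,0,0,0,1.5,0,0,0,1.5,0,0]

```text
clock: 13.5
eef_pos: [455.7, -38.0, 64.0]
orientation: [0.0, -0.201, 0.98, -0.001]
force: [0.4, -13.2, 1.4]
gripper_width: 21.7
finger_force: 6.1
```

```bash
python3 -c "
from h import *
where()"
```

```text
t 13.5 stand [-90.5  27.8  64. ] F [ -4.8 -12.2   1.4] w 21.7 ff 6.1
```

Call:
drive_tool:
  increments: [0,-3,0,0,0,-6,0,0,0,-9,0,0,0,-12,0,0,0,-14,0,0,0,-15.5,0,0,0,-15.5,0,0]

```text
clock: 14.2
eef_pos: [461.3, -50.5, 63.7]
orientation: [0.0, -0.201, 0.98, 0.0]
force: [-1.1, -0.1, -0.7]
gripper_width: 21.8
finger_force: 0.3
```

Call:
drive_tool:
  increments: [0,-1,0,0,0,-2,0,0,0,-3,0,0,0,-3,0,0]

```text
clock: 14.6
eef_pos: [462.5, -53.3, 63.7]
orientation: [0.0, -0.201, 0.98, -0.0]
force: [-1.2, 0.5, 0.0]
gripper_width: 22.3
finger_force: 0.3
```

```bash
python3 -c "
from h import *
where()"
```

```text
t 14.6 stand [-90.2  11.   63.7] F [-0.9  0.9  0. ] w 22.3 ff 0.3
```

CW stop for the middle handle is about 27.

Call:
drive_tool:
  increments: [0,-1,0,0,0,-2,0,0,0,-3,0,0,0,-3,0,0]

```text
clock: 15.0
eef_pos: [463.7, -56.1, 63.7]
orientation: [0.0, -0.201, 0.98, -0.0]
force: [-0.7, 0.4, -0.5]
gripper_width: 21.7
finger_force: 0.3
```

Call:
drive_tool:
  increments: [0,-1,0,0,0,-2,0,0,0,-3,0,0,0,-3,0,0]

```text
clock: 15.4
eef_pos: [464.9, -58.9, 63.7]
orientation: [0.0, -0.201, 0.98, -0.0]
force: [-0.6, -0.6, -0.1]
gripper_width: 21.9
finger_force: 0.2
```

Call:
drive_tool:
  increments: [0,-1,0,0,0,-2,0,0,0,-2,0,0]

```text
clock: 15.7
eef_pos: [465.6, -60.7, 63.7]
orientation: [0.0, -0.201, 0.98, 0.0]
force: [-1.7, 0.8, -0.1]
gripper_width: 22.0
finger_force: 0.3
```

```bash
python3 -c "
from h import *
where()"
```

```text
t 15.7 stand [-90.2   3.   63.7] F [-1.2  1.4 -0.1] w 22.0 ff 0.3
```

Call:
drive_tool:
  increments: [0,-1,0,0,0,-2,0,0,0,-3,0,0,0,-3,0,0]

```text
clock: 16.1
eef_pos: [466.9, -63.5, 63.7]
orientation: [0.0, -0.201, 0.98, -0.0]
force: [-0.7, 0.6, -0.1]
gripper_width: 22.2
finger_force: 0.2
```

Call:
drive_tool:
  increments: [0,-1,0,0,0,-2,0,0,0,-2,0,0]

```text
clock: 16.4
eef_pos: [467.6, -65.3, 63.7]
orientation: [0.0, -0.201, 0.98, -0.0]
force: [-0.2, 0.4, -0.0]
gripper_width: 22.4
finger_force: 0.3
```

Call:
drive_tool:
  increments: [0,-1,0,0,0,-2,0,0,0,-2,0,0]

```text
clock: 16.7
eef_pos: [468.4, -67.1, 63.7]
orientation: [0.0, -0.201, 0.98, 0.0]
force: [-0.6, -0.8, -0.7]
gripper_width: 22.1
finger_force: 0.3
```

```bash
python3 -c "
from h import *
where()"
```

```text
t 16.7 stand [-90.2  -4.   63.7] F [-0.9 -0.5 -0.7] w 22.1 ff 0.3
```

Call:
drive_tool:
  increments: [0,-1,0,0,0,-2,0,0,0,-2,0,0]

```text
clock: 17.0
eef_pos: [469.0, -68.9, 63.6]
orientation: [-0.0, -0.201, 0.98, 0.0]
force: [-1.7, 1.2, 0.4]
gripper_width: 22.2
finger_force: 0.7
```

Call:
drive_tool:
  increments: [0,-1,0,0,0,-2,0,0,0,-2,0,0]

```text
clock: 17.3
eef_pos: [469.8, -70.8, 63.6]
orientation: [-0.0, -0.201, 0.98, 0.0]
force: [-1.5, 1.2, -1.1]
gripper_width: 22.3
finger_force: 0.8
```

Call:
drive_tool:
  increments: [0,-1,0,0,0,-2,0,0,0,-2,0,0]

```text
clock: 17.6
eef_pos: [470.6, -72.5, 63.6]
orientation: [-0.0, -0.201, 0.98, 0.0]
force: [-1.2, 1.8, -0.7]
gripper_width: 21.7
finger_force: 1.3
```

```bash
python3 -c "
from h import *
where()"
```

```text
t 17.6 stand [-90.4  -9.7  63.6] F [-0.3  2.1 -0.7] w 21.7 ff 1.3
```

Call:
drive_tool:
  increments: [0,-1,0,0,0,-2,0,0,0,-2,0,0]

```text
clock: 17.9
eef_pos: [470.7, -73.6, 63.5]
orientation: [-0.001, -0.201, 0.98, 0.001]
force: [-1.8, 7.3, 0.8]
gripper_width: 22.3
finger_force: 3.5
```

Call:
drive_tool:
  increments: [0,-1,0,0,0,-1.5,0,0,0,-1.5,0,0]

```text
clock: 18.2
eef_pos: [471.0, -74.5, 63.5]
orientation: [-0.001, -0.201, 0.98, 0.001]
force: [-3.4, 6.9, 2.3]
gripper_width: 22.1
finger_force: 4.5
```

```bash
python3 -c "
from h import *
where()"
```

```text
t 18.2 stand [-90.8 -11.7  63.5] F [-0.4  7.7  2.3] w 22.1 ff 4.5
```

Call:
drive_tool:
  increments: [0,-1,0,0,0,-2,0,0,0,-2,0,0]

```text
clock: 18.5
eef_pos: [471.3, -75.5, 63.4]
orientation: [-0.001, -0.201, 0.98, 0.002]
force: [-5.2, 12.5, 4.3]
gripper_width: 22.3
finger_force: 6.7
```

Call:
drive_tool:
  increments: [0,0,0,0,0,0,0,0,0,0,0,0,0,0,0,0,0,0,-25,0,0,0,-55,0,0,0,-55,0,0,0,-55,0]
  hand: -0.1

```text
clock: 19.3
eef_pos: [473.4, -78.0, 119.2]
orientation: [0.001, -0.201, 0.98, -0.001]
force: [0.2, 0.3, 0.4]
gripper_width: 41.0
finger_force: 0.0
```

```bash
python3 -c "
from h import *
where();goal((-86,-121,62))"
```

```text
t 19.3 stand [-89.9 -15.9 119.2] F [0.2 0.2 0.4] w 41.0 ff 0.0
to [ 518.3 -173.1   62. ] shift [  -3.9 -105.    57.4] turn -0.0
```

Call:
drive_tool:
  increments: [-5,-35,0,0,-5,-75,0,0,-5,-100,0,0,-5,-105,0,0,-5,-105,0,0,-5,-105,25,0,-5,-105,45,0,-5,-105,56,0,-5,-105,56,0,-5,-105,56,0]

```text
clock: 20.3
eef_pos: [518.8, -171.7, 63.0]
orientation: [0.0, -0.201, 0.98, 0.0]
force: [0.5, -0.7, -0.5]
gripper_width: 41.4
finger_force: 0.0
```

Call:
drive_tool:
  increments: [0,0,0,0,0,0,0,0,0,0,0,0,0,0,0,0]
  hand: -0.52

```text
clock: 20.7
eef_pos: [518.9, -172.2, 63.1]
orientation: [0.0, -0.201, 0.98, -0.0]
force: [0.7, 0.0, 0.4]
gripper_width: 22.1
finger_force: 0.0
```

Call:
drive_tool:
  increments: [0,1.5,0,0,0,3,0,0,0,4,0,0,0,4,0,0]

```text
clock: 21.1
eef_pos: [517.1, -168.4, 62.7]
orientation: [-0.0, -0.201, 0.98, 0.0]
force: [0.4, -0.6, -0.6]
gripper_width: 22.3
finger_force: 0.1
```

```bash
python3 -c "
from h import *
where()"
```

```text
t 21.1 stand [ -85.3 -116.2   62.7] F [ 0.1 -0.7 -0.6] w 22.3 ff 0.1
```

Call:
drive_tool:
  increments: [0,1,0,0,0,2,0,0,0,2,0,0]

```text
clock: 21.4
eef_pos: [516.3, -166.5, 62.7]
orientation: [-0.0, -0.201, 0.98, 0.0]
force: [-1.2, -0.2, -0.7]
gripper_width: 22.2
finger_force: 0.2
```

Call:
drive_tool:
  increments: [0,1,0,0,0,2,0,0,0,2,0,0]

```text
clock: 21.7
eef_pos: [515.5, -164.7, 62.7]
orientation: [0.0, -0.201, 0.98, 0.0]
force: [0.4, 0.3, -0.5]
gripper_width: 22.1
finger_force: 0.4
```

Call:
drive_tool:
  increments: [0,1,0,0,0,1.5,0,0,0,1.5,0,0]

```text
clock: 22.0
eef_pos: [515.0, -163.4, 62.7]
orientation: [0.0, -0.201, 0.98, -0.0]
force: [0.2, -1.3, -1.0]
gripper_width: 22.1
finger_force: 0.7
```

```bash
python3 -c "
from h import *
where()"
```

```text
t 22.0 stand [ -85.3 -110.8   62.7] F [-0.3 -1.3 -1. ] w 22.1 ff 0.7
```

Call:
drive_tool:
  increments: [0,1,0,0,0,2,0,0,0,2,0,0]

```text
clock: 22.3
eef_pos: [514.6, -162.5, 63.1]
orientation: [0.0, -0.201, 0.98, -0.001]
force: [-0.1, -6.5, -0.9]
gripper_width: 21.9
finger_force: 2.7
```

Call:
drive_tool:
  increments: [0,1,0,0,0,1.5,0,0,0,1.5,0,0]

```text
clock: 22.6
eef_pos: [514.3, -161.9, 63.3]
orientation: [0.001, -0.201, 0.98, -0.002]
force: [-1.3, -7.8, 0.8]
gripper_width: 22.3
finger_force: 3.9
```

Call:
drive_tool:
  increments: [0,1,0,0,0,1.5,0,0,0,1.5,0,0]

```text
clock: 22.9
eef_pos: [514.1, -161.5, 63.5]
orientation: [0.001, -0.201, 0.98, -0.002]
force: [-0.1, -12.6, -0.5]
gripper_width: 22.3
finger_force: 5.8
```

```bash
python3 -c "
from h import *
where()"
```

```text
t 22.9 stand [ -85.3 -108.7   63.5] F [ -5.1 -11.6  -0.5] w 22.3 ff 5.8
```

Call:
drive_tool:
  increments: [0,-3,0,0,0,-6,0,0,0,-9,0,0,0,-12,0,0,0,-14,0,0,0,-14,0,0]

```text
clock: 23.5
eef_pos: [518.7, -171.7, 62.7]
orientation: [0.0, -0.201, 0.98, 0.0]
force: [-0.0, -0.0, 0.4]
gripper_width: 21.9
finger_force: 0.1
```

Call:
drive_tool:
  increments: [0,-1,0,0,0,-2,0,0,0,-2,0,0]

```text
clock: 23.8
eef_pos: [519.4, -173.5, 62.7]
orientation: [0.0, -0.201, 0.98, 0.0]
force: [0.7, 0.8, 0.0]
gripper_width: 21.6
finger_force: 0.4
```

Call:
drive_tool:
  increments: [0,-1,0,0,0,-2,0,0,0,-2,0,0]

```text
clock: 24.1
eef_pos: [520.2, -175.5, 62.7]
orientation: [0.0, -0.201, 0.98, -0.0]
force: [0.0, 0.0, 0.4]
gripper_width: 21.6
finger_force: 0.4
```

```bash
python3 -c "
from h import *
where()"
```

```text
t 24.1 stand [ -85.2 -124.    62.7] F [ 0.1 -0.   0.4] w 21.6 ff 0.4
```

Call:
drive_tool:
  increments: [0,-1,0,0,0,-2,0,0,0,-2,0,0]

```text
clock: 24.4
eef_pos: [520.9, -177.3, 62.7]
orientation: [-0.0, -0.201, 0.98, 0.0]
force: [-0.6, 1.7, 0.6]
gripper_width: 21.8
finger_force: 0.6
```

Call:
drive_tool:
  increments: [0,-1,0,0,0,-2,0,0,0,-2,0,0]

```text
clock: 24.7
eef_pos: [521.7, -179.2, 62.7]
orientation: [-0.0, -0.201, 0.98, 0.0]
force: [-0.7, 1.4, 0.7]
gripper_width: 22.0
finger_force: 0.7
```

Call:
drive_tool:
  increments: [0,-1,0,0,0,-1.5,0,0,0,-1.5,0,0]

```text
clock: 25.0
eef_pos: [522.3, -180.5, 62.7]
orientation: [-0.0, -0.201, 0.98, 0.0]
force: [-0.7, 1.8, 0.8]
gripper_width: 21.9
finger_force: 0.8
```

```bash
python3 -c "
from h import *
where()"
```

```text
t 25.0 stand [ -85.3 -129.4   62.7] F [0.1 1.9 0.8] w 21.9 ff 0.8
```

Call:
drive_tool:
  increments: [0,-1,0,0,0,-2,0,0,0,-2,0,0]

```text
clock: 25.3
eef_pos: [522.7, -181.5, 62.6]
orientation: [-0.0, -0.201, 0.98, 0.001]
force: [-0.7, 5.5, 2.0]
gripper_width: 22.1
finger_force: 2.6
```

Call:
drive_tool:
  increments: [0,-1,0,0,0,-1.5,0,0,0,-1.5,0,0]

```text
clock: 25.6
eef_pos: [523.1, -182.3, 62.5]
orientation: [-0.001, -0.201, 0.98, 0.001]
force: [-1.1, 7.6, 3.6]
gripper_width: 22.2
finger_force: 3.7
```

Call:
drive_tool:
  increments: [0,-1,0,0,0,-1.5,0,0,0,-1.5,0,0]

```text
clock: 25.9
eef_pos: [523.3, -182.7, 62.4]
orientation: [-0.001, -0.201, 0.98, 0.002]
force: [-2.1, 11.4, 4.1]
gripper_width: 22.1
finger_force: 5.4
```

```bash
python3 -c "
from h import *
where()"
```

```text
t 25.9 stand [ -85.2 -131.8   62.4] F [ 2.5 11.3  4.1] w 22.1 ff 5.4
```

Call:
drive_tool:
  increments: [0,0,0,0,0,0,0,0,0,0,0,0,0,0,0,0,0,0,-30,0,0,0,-75,0,0,0,-120,0,0,0,-145,0,0,0,-145,0]
  hand: 0

```text
clock: 26.8
eef_pos: [526.1, -186.3, 212.1]
orientation: [0.003, -0.201, 0.98, -0.003]
force: [-0.6, -0.2, 0.1]
gripper_width: 46.0
finger_force: 0.0
```

Run:
```python
from h import *
where();goal((-34,52.5,126))
a0=np.arctan2(37,-119);r=np.hypot(119,37)
th=np.array([.03,.09,.16,.23,.3,.37,.44,.51,.58,.65,.72,.78,.83,.87,.89])
d=r*np.c_[np.cos(a0-th)-np.cos(a0),np.sin(a0-th)-np.sin(a0)]
print(np.c_[-d[:,0],0*th,-d[:,1],0*th].round(1).ravel().tolist())
```

```text
t 26.8 stand [ -84.  -136.3  212.1] F [-0.7  0.   0.1] w 46.0 ff 0.0
to [497.9   6.9 126. ] shift [-49.5 189.4  85.1] turn -0.0
[-1.2, 0.0, -3.6, 0.0, -3.8, 0.0, -10.5, 0.0, -7.4, 0.0, -18.5, 0.0, -11.6, 0.0, -26.2, 0.0, -16.2, 0.0, -33.5, 0.0, -21.4, 0.0, -40.5, 0.0, -27.1, 0.0, -47.2, 0.0, -33.2, 0.0, -53.4, 0.0, -39.7, 0.0, -59.2, 0.0, -46.7, 0.0, -64.5, 0.0, -53.9, 0.0, -69.3, 0.0, -60.4, 0.0, -73.0, 0.0, -66.0, 0.0, -75.8, 0.0, -70.5, 0.0, -77.8, 0.0, -72.9, 0.0, -78.8, 0.0]
```

Call:
drive_tool:
  increments: [-10,40,0,0,-22,85,0,0,-35,130,0,0,-46,170,0,0,-50.5,188,0,0,-50.5,188,0,0,-50.5,188,0,0]

```text
clock: 27.5
eef_pos: [496.7, 7.4, 207.1]
orientation: [-0.0, -0.201, 0.98, -0.0]
force: [-0.5, 0.2, 0.5]
gripper_width: 46.0
finger_force: 0.0
```

```bash
python3 -c "
from h import *
where();goal((-34,52.5,126))"
```

```text
t 27.5 stand [-34.9  53.4 207.1] F [-0.4  0.3  0.5] w 46.0 ff 0.0
to [497.9   6.9 126. ] shift [-1.  -0.9 81.1] turn 0.1
```

Call:
drive_tool:
  increments: [-1,-0.5,30,0,-1,-0.5,60,0,-1,-0.5,76,0,-1,-0.5,81,0,-1,-0.5,81,0]

```text
clock: 28.0
eef_pos: [497.8, 6.5, 126.1]
orientation: [-0.001, -0.2, 0.98, 0.0]
force: [-0.9, -0.5, -1.0]
gripper_width: 46.2
finger_force: 0.0
```

Call:
drive_tool:
  increments: [0,0,0,0,0,0,0,0,0,0,0,0,0,0,0,0]
  hand: -1
  squeeze: 25

```text
clock: 28.4
eef_pos: [498.4, 7.5, 127.6]
orientation: [0.001, -0.201, 0.98, -0.0]
force: [-0.8, -0.4, 4.6]
gripper_width: 28.7
finger_force: 25.0
```

```bash
python3 -c "
from h import *
where()"
```

```text
t 28.4 stand [-33.3  52.9 127.6] F [-0.9 -0.1  4.6] w 28.7 ff 25.0
```

Call:
drive_tool:
  increments: [-1,0,-4,0,-4,0,-10.5,0,-7.5,0,-18.5,0,-11.5,0,-26,0,-16,0,-33.5,0,-21.5,0,-40.5,0,-27,0,-47,0,-33,0,-53.5,0]

```text
clock: 29.2
eef_pos: [527.7, 20.2, 180.4]
orientation: [-0.001, -0.201, 0.98, -0.0]
force: [2.3, -4.2, -10.4]
gripper_width: 28.5
finger_force: 25.0
```

```bash
python3 -c "
from h import *
where()"
```

```text
t 29.2 stand [ -1.4  53.  180.4] F [  0.5  -4.8 -10.4] w 28.5 ff 25.0
```

Call:
drive_tool:
  increments: [-6.5,0,-6,0,-13.5,0,-11,0,-20.5,0,-16,0,-27,0,-19.5,0,-33,0,-22.5,0,-37.5,0,-24.5,0,-40,0,-25.5,0,-41,0,-26,0]

```text
clock: 30.0
eef_pos: [564.6, 36.0, 206.8]
orientation: [-0.002, -0.201, 0.98, -0.0]
force: [-3.4, -6.2, -1.7]
gripper_width: 28.7
finger_force: 25.0
```

```bash
python3 -c "
from h import *
where()"
```

```text
t 30.0 stand [ 38.8  53.  206.8] F [-5.5 -4.4 -1.7] w 28.7 ff 25.0
```

Call:
drive_tool:
  increments: [-3,0,-1,0,-5,0,-2,0,-5,0,-2,0]

```text
clock: 30.3
eef_pos: [565.6, 36.5, 207.0]
orientation: [-0.007, -0.201, 0.98, -0.001]
force: [-15.0, -13.0, -3.0]
gripper_width: 28.4
finger_force: 25.0
```

Run:
```python
from h import *
import cv2
where()
a=optics.read_camera("side")[130:330,230:380];b=optics.read_camera("top")[150:300,190:370]
import numpy as np
cv2.imwrite('pics/bar.png',np.hstack([cv2.resize(a,(390,520),interpolation=2),cv2.resize(b,(400,520),interpolation=2)])[:,:,::-1])
```

```text
t 30.3 stand [ 39.9  53.1 207. ] F [-18.9  -6.1  -3. ] w 28.4 ff 25.0
```

View pics/bar.png

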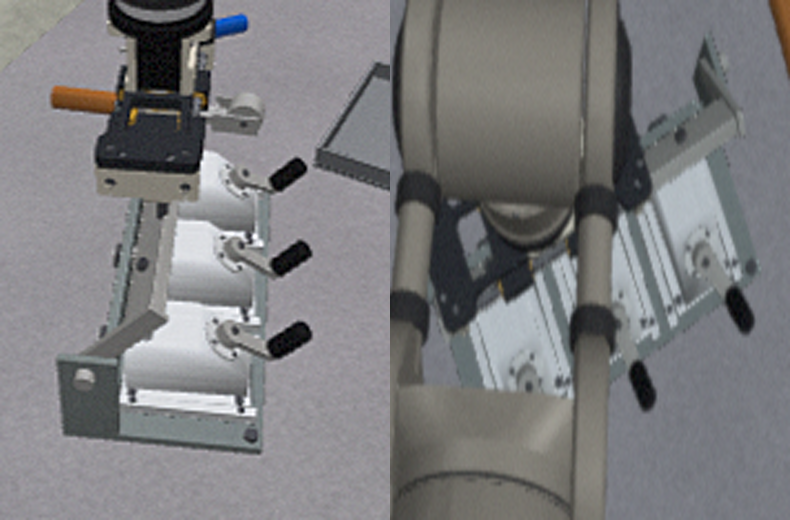

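The bar is up: the side view shows it tilted against its stop behind the ball, and the force jumped. Next I release it and move to the middle unit.

Call:
drive_tool:
  increments: [3,0,1,0,5,0,2,0,5,0,2,0]

```text
clock: 30.7
eef_pos: [565.4, 36.4, 207.0]
orientation: [-0.0, -0.201, 0.98, -0.0]
force: [-2.6, -5.7, 0.9]
gripper_width: 28.3
finger_force: 25.0
```

Call:
drive_tool:
  increments: [0,0,0,0,0,0,0,0,0,0,0,0,0,0,0,0,0,0,-30,0,0,0,-60,0,0,0,-60,0,25,0,-60,0,60,0,-60,0,62,-20,-60,0,62,-45,-60,0,62,-53,-60,0,62,-53,-60,0,62,-53,-60,0]
  hand: 0.75

```text
clock: 32.1
eef_pos: [529.4, -35.8, 265.7]
orientation: [-0.0, -0.201, 0.98, 0.001]
force: [0.8, -0.3, -0.7]
gripper_width: 80.3
finger_force: 0.0
```

Run:
```python
from h import *
import cv2
where();goal((-24,0,52))
a=optics.read_camera("side")[130:330,230:380];b=optics.read_camera("wrist")
cv2.imwrite('pics/bar2.png',np.hstack([cv2.resize(a,(300,400),interpolation=2),cv2.resize(b,(500,400))])[:,:,::-1])
```

```text
t 32.1 stand [-21.8   0.8 265.7] F [ 0.6 -0.6 -0.7] w 80.3 ff 0.0
to [527.7 -37.4  52. ] shift [  2.1  -1.1 213.7] turn 0.0
```

View pics/bar2.png

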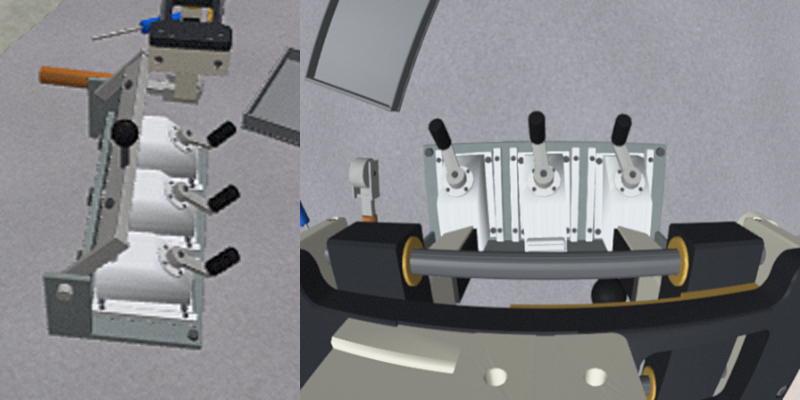

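The bar and ball stay up in the side view, and the middle unit is centred in the wrist view (column ~545). I descend in two stages.

Call:
drive_tool:
  increments: [2,-0.8,40,0,2,-0.8,85,0,2,-0.8,120,0,2,-0.8,140,0,2,-0.8,150,0,2,-0.8,155,0]

```text
clock: 32.8
eef_pos: [528.1, -37.4, 110.7]
orientation: [-0.0, -0.201, 0.98, 0.0]
force: [-0.2, -0.7, 0.6]
gripper_width: 80.2
finger_force: 0.0
```

Call:
drive_tool:
  increments: [0,0,20,0,0,0,38,0,0,0,52,0,0,0,58,0,0,0,58,0]

```text
clock: 33.3
eef_pos: [528.4, -37.8, 53.4]
orientation: [0.0, -0.201, 0.98, 0.0]
force: [0.5, -0.7, -0.3]
gripper_width: 80.2
finger_force: 0.0
```

```bash
python3 -c "
from h import *
where()"
```

```text
t 33.3 stand [-23.5  -0.6  53.4] F [ 0.2 -0.8 -0.3] w 80.2 ff 0.0
```

Call:
drive_tool:
  increments: [0,0,0,0,0,0,0,0,0,0,0,0,0,0,0,0,0,0,0,0,0,0,0,0]
  hand: -1
  squeeze: 35

```text
clock: 33.9
eef_pos: [528.3, -37.7, 53.6]
orientation: [0.0, -0.201, 0.98, 0.0]
force: [-0.2, 1.7, 4.2]
gripper_width: 50.0
finger_force: 34.8
```

```bash
python3 -c "
from h import *
where()"
```

```text
t 33.9 stand [-23.6  -0.5  53.6] F [0.5 1.7 4.2] w 50.0 ff 34.8
```

Gripped at 50.0 mm. I'll slide it forward 55 mm.

Call:
drive_tool:
  increments: [3,0,0,0,8,0,0,0,14,0,0,0,20,0,0,0,20,0,0,0]

```text
clock: 34.4
eef_pos: [510.5, -45.7, 53.6]
orientation: [0.001, -0.201, 0.98, -0.0]
force: [2.8, 3.5, 2.3]
gripper_width: 49.9
finger_force: 34.8
```

```bash
python3 -c "
from h import *
where()"
```

```text
t 34.4 stand [-43.1  -0.8  53.6] F [3.9 2.1 2.3] w 49.9 ff 34.8
```

Call:
drive_tool:
  increments: [6,0,0,0,12,0,0,0,18,0,0,0,24,0,0,0,30,0,0,0,35,0,0,0,35,0,0,0]

```text
clock: 35.1
eef_pos: [478.1, -60.0, 53.5]
orientation: [0.001, -0.2, 0.98, -0.0]
force: [2.7, -0.0, 2.1]
gripper_width: 49.9
finger_force: 34.7
```

Run:
```python
from h import *
import cv2
where()
a=optics.read_camera("side")[130:330,230:380];b=optics.read_camera("wrist")
cv2.imwrite('pics/slid.png',np.hstack([cv2.resize(a,(300,400),interpolation=2),cv2.resize(b,(500,400))])[:,:,::-1])
```

```text
t 35.1 stand [-78.6  -1.2  53.5] F [ 2.4 -1.1  2.1] w 49.9 ff 34.7
```

View pics/slid.png

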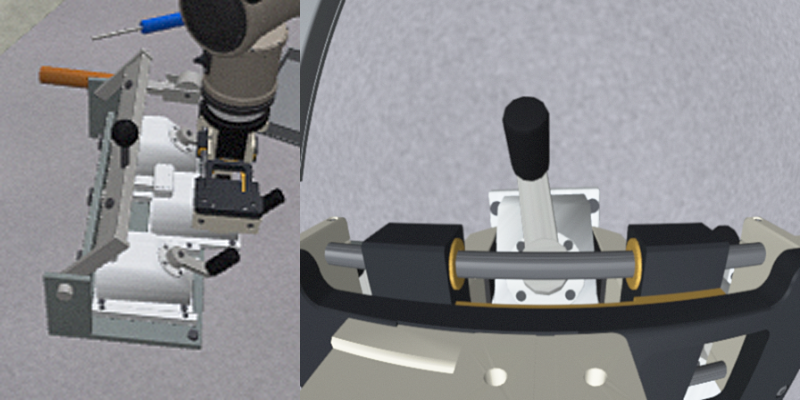

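The unit slid out along its guides; the side view shows the rib clear of the bar. I'll regrip nearer its centre of mass.

Call:
drive_tool:
  increments: [0,0,0,0,0,0,0,0,0,0,0,0,0,0,0,0,0,0,0,0,-10,0,-6,0,-22,0,-13,0,-33,0,-13,0,-35,0,-13,0,-35,0,-13,0]
  hand: 0.7

```text
clock: 36.2
eef_pos: [509.9, -45.4, 65.9]
orientation: [-0.0, -0.201, 0.98, 0.0]
force: [0.9, -0.6, 0.5]
gripper_width: 78.3
finger_force: 0.0
```

Call:
drive_tool:
  increments: [0,0,0,0,0,0,0,0,0,0,0,0,0,0,0,0,0,0,0,0,0,0,0,0]
  hand: -1
  squeeze: 45

```text
clock: 36.8
eef_pos: [509.6, -45.8, 66.2]
orientation: [-0.0, -0.201, 0.98, 0.0]
force: [-0.6, -0.2, 1.5]
gripper_width: 49.7
finger_force: 44.7
```

```bash
python3 -c "
from h import *
where()"
```

```text
t 36.8 stand [-43.9  -0.5  66.2] F [-0.6  0.   1.5] w 49.7 ff 44.7
```

Call:
drive_tool:
  increments: [3,0,-0.5,0,9,0,-1.5,0,18,0,-2,0,28,0,-2,0,38,0,-2,0,48,0,-2,0,58,0,-2,0,66,0,-2,0,70,0,-2,0,70,0,-4,0,70,0,-10,0,70,0,-10,0]

```text
clock: 38.0
eef_pos: [446.5, -73.5, 77.1]
orientation: [0.001, -0.201, 0.98, -0.001]
force: [0.4, 0.2, -7.1]
gripper_width: 49.9
finger_force: 44.7
```

```bash
python3 -c "
from h import *
where()
t=np.load('tray.npy');goal((t[0]+34.5,t[1],170),'w',t[2]+np.pi)"
```

```text
t 38.0 stand [-112.9   -1.2   77.1] F [ 0.5  0.1 -7.1] w 49.9 ff 44.7
to [ 464.3 -370.6  170. ] shift [ 100.4 -280.4  -92.6] turn 22.9
```

Call:
drive_tool:
  increments: [0,0,-12,0,0,0,-32,0,0,0,-55,0,0,0,-76,0,0,0,-90,0,5,-14,-92,2,15,-40,-92,5,25,-70,-92,8,36,-100,-92,11,47,-132,-92,14,58,-164,-92,17,69,-196,-92,20,80,-226,-92,22,90,-252,-92,23,97,-270,-92,23,100,-279,-92,23,100,-280,-92,23,100,-280,-92,23,100,-280,-92,23]

```text
clock: 39.9
eef_pos: [463.8, -368.8, 168.1]
orientation: [-0.0, -0.002, 1.0, 0.001]
force: [-0.0, -0.3, -8.2]
gripper_width: 49.9
finger_force: 44.7
```

```bash
python3 -c "
from h import *
where()
t=np.load('tray.npy');goal((t[0]+34.5,t[1],61.2),'w',t[2]+np.pi);print(robot.get_state()['force'])"
```

```text
t 39.9 stand [-213.1 -279.5  168.1] F [-0.1 -0.2 -8.2] w 49.9 ff 44.7
to [ 464.3 -370.6   61.2] shift [ -0.6  -2.  106.9] turn -0.0
[-0.02637355 -0.25740098 -8.21499834]
```

Call:
drive_tool:
  increments: [0,-1.5,12,0,0,-1.5,34,0,0,-1.5,58,0,0,-1.5,78,0,0,-1.5,92,0,0,-1.5,100,0,0,-1.5,103,0,0,-1.5,103,0]

```text
clock: 40.7
eef_pos: [463.9, -371.7, 65.3]
orientation: [0.0, -0.001, 1.0, -0.0]
force: [0.9, 0.1, -7.7]
gripper_width: 49.8
finger_force: 44.7
```

Call:
drive_tool:
  increments: [0,0,1,0,0,0,2,0,0,0,2.5,0,0,0,2.5,0]

```text
clock: 41.1
eef_pos: [463.7, -371.6, 62.9]
orientation: [0.0, -0.001, 1.0, -0.0]
force: [-0.8, -0.1, -8.5]
gripper_width: 49.6
finger_force: 44.7
```

Call:
drive_tool:
  increments: [0,0,0.5,0,0,0,1,0,0,0,1,0,0,0,1,0]

```text
clock: 41.5
eef_pos: [463.6, -371.6, 61.7]
orientation: [0.0, -0.001, 1.0, 0.0]
force: [0.5, 0.3, -8.0]
gripper_width: 50.1
finger_force: 44.7
```

Call:
drive_tool:
  increments: [0,0,0.5,0,0,0,1,0,0,0,1,0,0,0,1,0]

```text
clock: 41.9
eef_pos: [463.8, -371.6, 61.2]
orientation: [0.0, -0.001, 1.0, -0.0]
force: [-1.7, 1.9, -0.8]
gripper_width: 49.8
finger_force: 44.7
```

Call:
drive_tool:
  increments: [0,0,0.5,0,0,0,0.5,0,0,0,0.5,0]

```text
clock: 42.2
eef_pos: [463.8, -371.7, 61.2]
orientation: [0.0, -0.001, 1.0, -0.0]
force: [-3.0, 3.0, 6.8]
gripper_width: 50.1
finger_force: 44.7
```

Call:
drive_tool:
  increments: [0,0,0,0,0,0,0,0,0,0,0,0,0,0,0,0,0,0,0,0,0,0,0,0,0,0,-15,0,0,0,-45,0,0,0,-85,0,0,0,-130,0,40,0,-150,0,80,0,-160,0,100,0,-160,0,100,0,-160,0]
  hand: 0.6

```text
clock: 43.6
eef_pos: [361.7, -372.0, 221.0]
orientation: [0.0, -0.0, 1.0, -0.0]
force: [0.7, 0.8, 1.1]
gripper_width: 73.8
finger_force: 0.0
```

Run:
```python
from h import *
import cv2
where()
a=optics.read_camera("side")[90:330,230:450];b=optics.read_camera("top")[150:350,190:480]
cv2.imwrite('pics/end.png',np.hstack([cv2.resize(a,(367,400),interpolation=2),cv2.resize(b,(430,400),interpolation=2)])[:,:,::-1])
```

```text
t 43.6 stand [-308.2 -242.3  221. ] F [1.  0.5 1.1] w 73.8 ff 0.0
```

View pics/end.png

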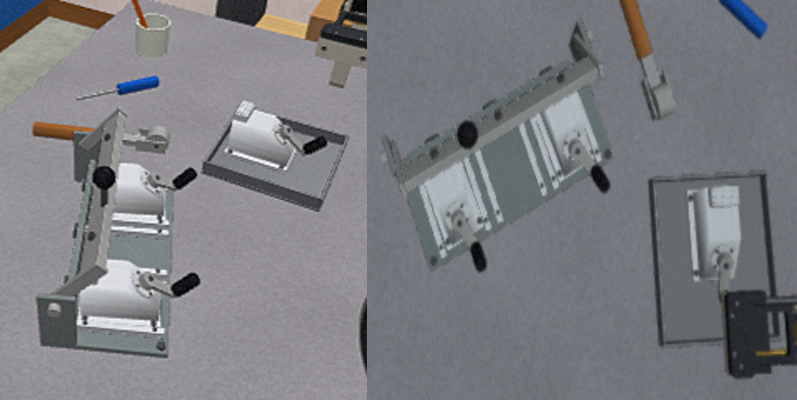

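The final view shows the unit standing in the tray, the bar up and the other two units in their places. I'll check the bar's angle, then hand in.

Run:
```python
from h import *
a0=np.arctan2(37,-119);r=np.hypot(119,37)
B=lambda th:proj("side",S2W(p,(85+r*np.cos(a0-th),52.5,90+r*np.sin(a0-th))))
for th in(.80,.84,.87,.9):print(th,B(th).round(1))
print('seen 292.3 196.2')
```

```text
0.8 [296.5 197.8]
0.84 [294.4 196.9]
0.87 [292.8 196.2]
0.9 [291.2 195.6]
seen 292.3 196.2
```

```bash
python3 -c "
from rig import job_done
print(job_done())"
```

```text
the job is handed in; nothing more can be done
None
```

The job is handed in at 43.6 s: I checked all three cranks left to right. The middle unit is the worn one, with about 38 mm of handle travel against about 20 mm for each of the others. It now stands on its base in the tray, with the bar up against its stop and the other two units in their places.

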